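# Lock the T-bolt in the desk fixture rail

## Task

Take the orange-handled T-bolt out of its grey parking stand and drop its head into the wide entry window of the aluminium T-slot rail, flange fully down on the rail. Slide it along the slot, away from the window, until you feel the sprung stop hidden inside give a few millimetres, and there turn it a quarter turn, either way, so that it locks with its handle square across the slot; let go and leave it standing. Never force it: press, slide and turn gently, and do not disturb the mouse, black dome, caliper and chess rook nearby.

Things in the scene. Friction and masses are not known exactly. Their poses are not given: they have to be found in the camera images.
- bolt_handle (a point): T-bolt with orange bar handle; this is the centre of the bar: 44 mm long along x, 12 mm thick along y (grasp across this), 26 mm high; z up along the bolt's axis. Below it: neck 14 mm diameter, steel flange 32 mm diameter, 4 mm thick, underside 26.5 mm below this point, then shank 8 mm diameter and the T-head, its underside 44 mm below this point.
- bolt: The same T-bolt, about 0.12 kg, origin at the centre of its head's underside, axes as bolt_handle. The head is 32 mm long along x (as the handle), 16 mm wide along y with round ends, 9 mm high, its lower edge bevelled 2 mm.
- rail: Aluminium T-slot rail fixed to the desk, 220 x 52 x 24 mm, origin at the centre of its underside, z up, slot along x. From the entry window a 12 mm wide slot runs to +x between lips 5 mm thick; below them a channel 19.5 mm wide, 14 mm high, too narrow to turn the head more than 12 degrees. With the flange down on the rail the handle centre is 50.5 mm above this origin.
- rail_mid (a point): Middle of the slot on the rail's top, 24 mm above the rail's origin, same axes. Hidden in the slot is a sprung stop with a locking notch, the only place where the head can turn. When the head first touches the stop, the bolt's axis is at x = -22 to +53 mm from here: other each time, not reported, to be found by feel. The notch is centred 4 mm beyond first touch.
- rail_entry (a point): Centre of the entry window (44 mm along the slot, 19.5 mm across), level with the rail's top, 72 mm from rail_mid towards -x; x points along the slot into it. The hidden stop yields from about 3 N, with 0.8 N per mm, and is solid after 10 mm (11 N). The head turns freely at 2 to 6 mm of yield (about 5 to 8 N), elsewhere it jams. Above 25 N the bolt is being forced.
- stand: Grey parking stand fixed to the desk, 70 x 52 x 24 mm, origin at the centre of its underside; the bolt stands upright in its middle with the head in a 44 x 21 mm well, flange on top, handle along the stand's x. The bolt lifts straight out.
- mouse: Black computer mouse, 114 x 60 x 39 mm, bystander; origin under its middle. A fixed monitor (x above 0.6 m, y 0.0 to 0.6 m, up to 0.45 m high) stands behind it to the left: keep the arm clear.
- hub_puck: Black dome on a ring foot, 104 mm diameter, 38 mm high, bystander; origin under its middle.
- caliper: Digital caliper lying flat, 232 x 77 x 15 mm, bystander; origin under its middle.
- rook_white: White chess rook, 74 mm diameter, 67 mm high, bystander; origin under its middle.
There are look-alikes about, which are no part of the job. There is more than one size of the bolt; the job needs the middle-sized.

How it is judged (in metres and radians):
On the way, in this order (a step that is already met when the one before it is completed fails the run):
1. the T-head is dropped through the entry window, lengthwise, flange down on the rail (z of bolt_handle in the frame of rail below 0.0535 m and horizontal distance between bolt_handle and rail_entry below 0.015 m and angle between the x axis of bolt_handle and the x axis of rail, either way round below 0.3 rad), for 0.1 s.
2. the bolt is slid along under the lips, not yet turned (z of bolt_handle in the frame of rail below 0.0545 m and x of bolt_handle in the frame of rail above -0.038 m and angle between the x axis of bolt_handle and the x axis of rail, either way round below 0.35 rad), for 0.1 s.
At the end, for the whole second after the job is handed in: The bolt stands upright (within 7 degrees), at rest, released, in the locking notch: axis 42 to 141 mm past the window centre, within 6 mm of the slot's middle, handle centre 46 to 53 mm above the rail's underside (flange down), handle square across the slot within 15 degrees (x of bolt_handle in the frame of rail between -0.03 and 0.069 m and y of bolt_handle in the frame of rail between -0.006 and 0.006 m and z of bolt_handle in the frame of rail between 0.046 and 0.053 m and angle between the x axis of bolt_handle and the y axis of rail, either way round below 0.26 rad and angle between bolt_handle's own z axis and vertical below 0.12 rad and linear speed of bolt below 0.02 m/s); the robot touches nothing.
It fails at once if the bolt is forced against the rail (more than 25 N) (contact force between bolt and rail above 25 N).
It fails at once if a bystander (mouse, black dome, caliper or rook) is moved by more than 15 mm (distance of any of mouse, hub_puck, caliper, rook_white from where it was at the start of the episode above 0.015 m).
It also fails if it takes over 56 s, if anything falls off the work surface, if the arm or the gripper's body presses on something with over 40 N, if the wrist force passes 120 N, or if a joint passes its speed limit or range.

## Robot

A 6-joint arm with a two-finger parallel gripper is mounted at the origin on a cart in front of the work surface, level with it; the furniture and walls round the work are solid. World frame = base frame: x ahead of the robot, y to its left, z up, the work surface at z = 0. Lengths are in mm, angles in rad, forces in N, time in s.
With the tool pointing down it reaches from about 350 to 775 mm from the base axis. Payload 7.3 kg.
Tool frame: the origin (TCP) lies at the very end of the fingers, on their centre line; the grasp point (between the pads) lies 19 mm behind it (bot.grasp_offset is the distance from the TCP to the grasp point, in mm); z points along the fingers, y is the direction in which the jaws open and shut (so a half turn about z gives the same grasp; the last joint's range is limited). The gripper opens to 92 mm and grips with 3 to 60 N. Pads are 19 mm wide; open, the fingers measure 130 mm over their backs; the gripper's body (75 mm by 190 mm) begins 47 mm behind the grasp point.
Start: joints at [-1.391, 0.342, 1.524, -0, 1.275, -0.146], TCP at [168.058, -497.398, 188.641] pointing down, gripper open.
Joint ranges: [-2.53, 2.53], [-0.77, 2.02], [0.04, 2.7], [-1, 4.14], [0.28, 2.66], [-3.11, 3.11]. Speed limits (rad/s): [2.57, 2.57, 3.14, 3.14, 3.14, 3.14].

## Interface

Orientations are given as [roll, pitch, yaw] about the fixed x, y, z axes, in that order (R = Rz(yaw) Ry(pitch) Rx(roll)).
In Python, from plant import bot gives the robot as it stands.
- The arm moves only by the tool servo_tool, never from a script. Its arguments are lists of equal length, an entry for each row: "angular": the turn, a rotation vector about the world's x, y, z in degrees, a list of three; "slide": the shift along the world's x, y, z in mm, a list of three; "grip": the opening, from -1 (shut) to 1 (fully open), so that 0 is half open. In form: {"angular": [[ax, ay, az], ...], "slide": [[dx, dy, dz], ...], "grip": [grip, ...]}. A call has 1 to 10 rows; each row is the pose to reach, as a shift and turn from the pose commanded when the call began; what a row does not reach only later rows make up. A row lasts 1/12 s, in which the tool goes at most 41.7 mm and 7.16 degrees, less where a joint would pass 70% of its speed; a pose out of reach is approached as far as the arm can. A call with a gripper value outside its range is refused whole. The fingers move at their own pace and stop on an object; the grip force is fixed at half the most. Time passes only in rows, so rows that repeat a pose let the fingers close. It gives the time, the measured TCP pose, the force and the opening at its end, in the units of the state.
- bot.get_obs(): the state, without advancing time (a new reading comes with each control period).
- bot.capture(name): name is "side" or "top"; returns a dict with "img" (400x640x3 uint8, blue, green, red), "range_z" (400x640 float32, mm along the optical axis (not along the pixel's ray), 0 where there is no reading), "fov_y" (degrees; the focal length in pixels is half the picture's height over the tangent of half this angle, whatever the lens; pixels are square), "cx", "cy" (the principal point, pixels), "dist" ([k1, k2, p1, p2, k3] as OpenCV has them; the pictures are not rectified), "R" (3x3) and "t" (3): a world point X has camera coordinates R X + t. Camera axes: x right, y down, z forward; pixel columns grow to the right and rows downward; lengths in mm; the calibration is good to about 2 mm. A picture is of the moment at which its call begins.
- bot.close_job(): hands the job in, once; it reports no verdict.
The state is a dict: "time": time; "joint_positions": joint angles; "dq": joint speeds; "tau": joint torques, N m; "tool_pos": TCP position; "tcp_rot": TCP orientation; "contact_force": force on the tool from outside, world axes, zero at the start; "moment": the same for the moment, N m; "grip_width": finger opening in mm.
Only numpy, scipy, OpenCV 4.12 (cv2) and the standard library are available. Lean on these libraries where they do the work, as an engineer would, in place of code of your own. Each camera call takes 0.05 s, during which the arm holds its last target.

## Working session

There is one attempt and no reset: what is moved stays moved. The work goes in short steps, Python scripts to look and compute and a tool call to move; the robot and the scene stay as the last step left them, time stands still between calls to the robot, and variables do not carry over. Pictures are saved under pics/ and viewed, and the job is handed in when it is done.

Besides the shell and the picture viewer there is one more tool, called after "Call:" as name(argument=value, ...), one argument or row to a line, values as JSON. servo_tool: Moves the arm, as the interface text tells. Its arguments: {"type":"object","properties":{"angular":{"type":"array","items":{"type":"array","items":{"type":"number"}}},"slide":{"type":"array","items":{"type":"array","items":{"type":"number"}}},"grip":{"type":"array","items":{"type":"number"}}},"required":["angular","slide","grip"]}

```bash
mkdir -p pics; ls
python3 - <<'E'
from plant import bot
import cv2,numpy as np
print(bot.get_obs())
for n in("top","side"):
    c=bot.capture(n); cv2.imwrite(f"pics/{n}0.png",c["img"]); np.savez(f"{n}0.npz",**c)
    print(n,c["fov_y"],c["cx"],c["cy"],c["dist"],c["R"],c["t"], (-np.array(c["R"]).T@np.array(c["t"])))
E
```

```text
pics
{'time': 0.0, 'joint_positions': array([-1.39098784e+00,  3.42707870e-01,  1.52500407e+00,  1.22584083e-06,
        1.27539767e+00, -1.46029164e-01]), 'dq': array([-0.0010732 ,  0.00047404, -0.00127416,  0.00212384,  0.00021011,
       -0.00057346]), 'tau': array([-2.66489078e-03, -4.31247640e+01, -2.44207907e+01,  7.16361590e-02,
        5.58827980e-02, -1.12232040e-04]), 'tool_pos': array([ 167.97792804, -496.91785623,  187.9572344 ]), 'tcp_rot': array([-3.14009201e+00, -2.21893587e-04,  3.25837131e-01]), 'contact_force': array([ 0.35463311,  0.20281588, -0.10125202]), 'moment': array([ 0.02618305, -0.01596061, -0.02667555]), 'grip_width': 91.54371851417947}
top 42.96520339361571 316.08106262346985 199.3153098894856 [-0.15313133  0.          0.          0.          0.        ] [[ 0.01945158 -0.99957632  0.02165199]
 [-0.98514235 -0.02285768 -0.17021188]
 [ 0.17063468 -0.01801941 -0.98516958]] [-260.66177234  555.75147435 1095.85162828] [ 365.57429812 -228.10154875 1179.83904327]
side 54.968137429332636 317.9889390126976 201.6470159229894 [0.01724761 0.         0.         0.         0.        ] [[ 0.93796727 -0.34584569  0.02466094]
 [-0.12979321 -0.41618518 -0.89996868]
 [ 0.32151381  0.84094034 -0.43525649]] [-616.17218596   44.81499496  938.79509444] [ 281.93043964 -983.91982615  464.14413578]
```

View pics/top0.png

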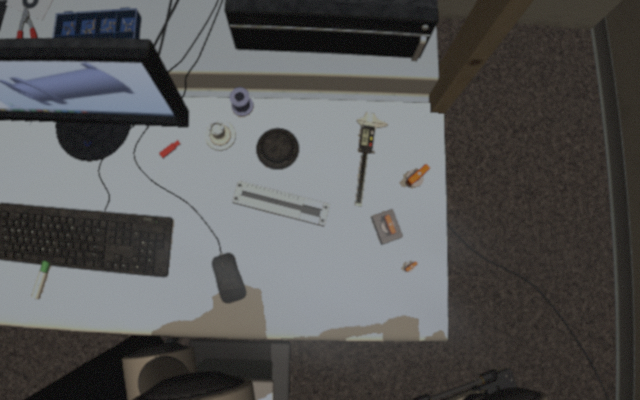

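View pics/side0.png

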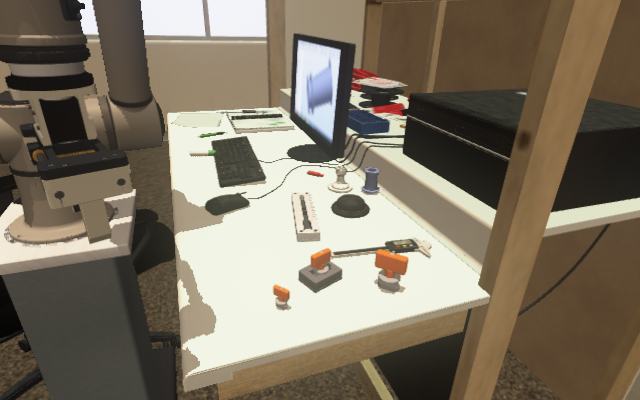

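```bash
cat > h.py <<'E'
import cv2,numpy as np
def K(c):
    f=200/np.tan(np.radians(float(c["fov_y"]))/2); return np.array([[f,0,float(c["cx"])],[0,f,float(c["cy"])],[0,0,1]])
def ray(c,uv):
    p=cv2.undistortPoints(np.array(uv,float).reshape(-1,1,2),K(c),np.array(c["dist"])).reshape(-1,2)
    d=np.c_[p,np.ones(len(p))]@np.array(c["R"]); o=-np.array(c["R"]).T@np.array(c["t"]); return o,d
def onz(c,uv,z):
    o,d=ray(c,uv); return o+d*((z-o[2])/d[:,2])[:,None]
def proj(c,X):
    return cv2.projectPoints(np.array(X,float).reshape(-1,1,3),cv2.Rodrigues(np.array(c["R"]))[0],np.array(c["t"]),K(c),np.array(c["dist"]))[0].reshape(-1,2)
def cloud(c):
    v,u=np.mgrid[:400,:640]; p=cv2.undistortPoints(np.stack([u,v],-1).reshape(-1,1,2).astype(float),K(c),np.array(c["dist"])).reshape(-1,2)
    z=c["range_z"].reshape(-1); P=np.c_[p,np.ones(len(p))]*z[:,None]
    W=(P-np.array(c["t"]))@np.array(c["R"]); W[z==0]=np.nan; return W.reshape(400,640,3)
E
python3 - <<'E'
from h import *
c=dict(np.load("top0.npz")); s=dict(np.load("side0.npz"))
for n,i,(a,b,x,y) in(("railtop",c,(225,170,335,230)),("standtop",c,(350,150,450,285)),("side",s,(260,180,430,320))):
    k=min(800/(x-a),600/(y-b)); cv2.imwrite(f"pics/z_{n}.png",cv2.resize(i["img"][b:y,a:x],None,fx=int(k),fy=int(k),interpolation=cv2.INTER_CUBIC))
    print(n,int(k))
for n,i in(("top",c),("side",s)):
    hsv=cv2.cvtColor(i["img"],cv2.COLOR_BGR2HSV); m=cv2.inRange(hsv,(5,150,80),(18,255,255))
    k,l,st,ce=cv2.connectedComponentsWithStats(m)
    W=cloud(i)
    for j in range(1,k):
        if st[j,4]>15:
            w=W[l==j]; print(n,st[j],ce[j],np.nanmedian(w,0).round(1),np.nanmin(w,0).round(),np.nanmax(w,0).round())
E
```

```text
railtop 7
standtop 4
side 4
top [419 165   9  10  42] [423.76190476 169.19047619] [ 631.5 -490.3   77.6] [ 619. -497.   71.] [ 640. -478.   81.]
top [408 172  12  12  73] [413.2739726  177.94520548] [ 609.8 -465.    76.4] [ 598. -480.   71.] [ 624. -453.   83.]
side [ 33 150  11  12  54] [ 36.5        153.98148148] [ 124.1 -462.2  308.6] [ 122. -506.  299.] [ 144. -458.  325.]
side [ 57 150  38   7  68] [ 76.80882353 153.10294118] [ 177.3 -510.9  319.5] [ 157. -517.  317.] [ 195. -500.  323.]
side [311 249  19  20 236] [320.21610169 258.27118644] [ 504.9 -420.3   53.6] [ 487. -427.   29.] [ 526. -407.   64.]
side [376 249  32  29 600] [390.74166667 262.43      ] [ 618.5 -485.1   62. ] [ 599. -507.    7.] [ 663. -363.   78.]
side [274 285  15  16 151] [280.8013245  292.71523179] [ 414.4 -470.4   34.2] [ 405. -483.   17.] [ 425. -455.   42.]
```

View pics/z_railtop.png

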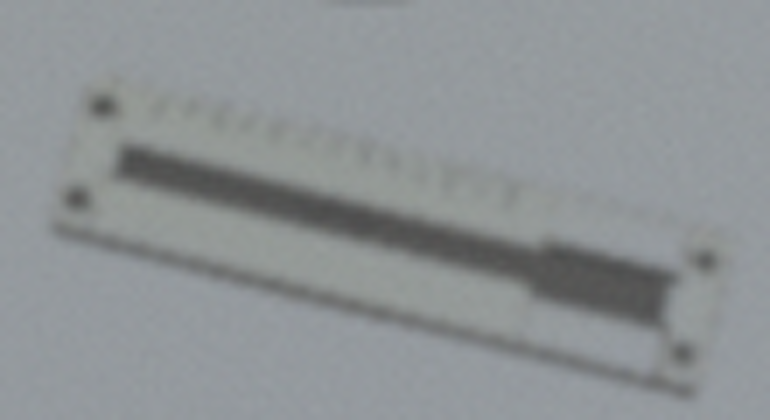

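View pics/z_standtop.png

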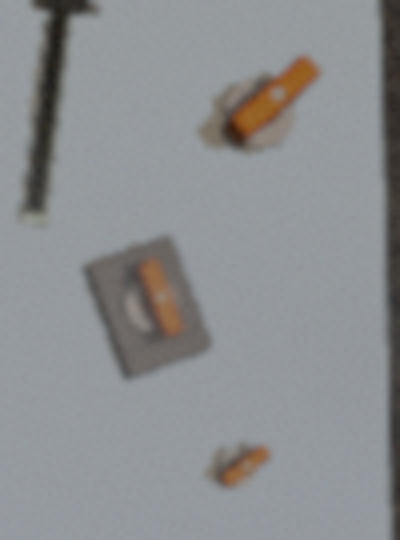

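View pics/z_side.png

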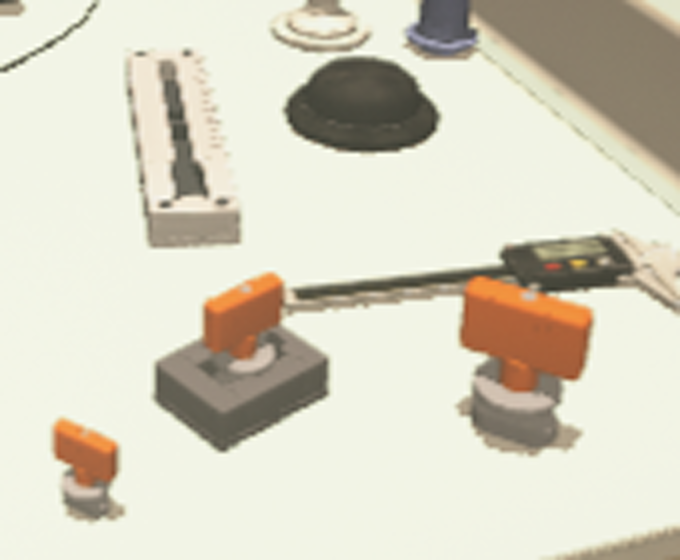

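```bash
cat > m.py <<'E'
from h import *
c=dict(np.load("top0.npz")); s=dict(np.load("side0.npz"))
def o(z,off,k): return (np.array(z,float)+.5)/k-.5+np.array(off)
g=255-cv2.cvtColor(c["img"],cv2.COLOR_BGR2GRAY).astype(float)
H=[]
for p in o([(102,105),(76,199),(705,261),(682,353)],(225,170),7):
    u,v=np.round(p).astype(int); w=g[v-2:v+3,u-2:u+3]; w=w-np.sort(w.ravel())[8]; w[w<0]=0
    yy,xx=np.mgrid[v-2:v+3,u-2:u+3]; H.append(((w*xx).sum()/w.sum(),(w*yy).sum()/w.sum()))
H=onz(c,H,24); print("holes",H.round(1)); C=H.mean(0); d=(H[0]+H[1]-H[2]-H[3])/2; 
print("rail centre top",C.round(1),"len",np.hypot(*d[:2]),np.hypot(*(H[0]-H[1])[:2]),"yaw",np.degrees(np.arctan2(d[1],d[0])))
# slot end points
E=onz(c,o([(118,165),(530,270),(533,265),(668,297)],(225,170),7),24); 
u=d[:2]/np.hypot(*d[:2]); n=np.array([-u[1],u[0]])
print("slot along",((E-C)[:,:2]@u).round(1),"across",((E-C)[:,:2]@n).round(1))
# side view slot/holes
hs=[(140,53),(188,52),(166,203),(222,203)]
Hs=onz(s,o(hs,(260,180),4),24); print("side holes",Hs.round(1),Hs.mean(0).round(1)); ds=(Hs[0]+Hs[1]-Hs[2]-Hs[3])/2; print(np.degrees(np.arctan2(ds[1],ds[0])))
# stand corners top
S=onz(c,o([(85,268),(170,237),(212,345),(128,379)],(350,150),4),24); print("stand top",S.round(1),S.mean(0).round(1)); 
e=S[2]+S[3]-S[0]-S[1]; print(np.degrees(np.arctan2(e[1],e[0])),np.linalg.norm(S[1]-S[2]),np.linalg.norm(S[0]-S[1]))
Ss=onz(s,o([(156,374),(243,330),(328,363),(222,410)],(260,180),4),24); print("stand side",Ss.round(1),Ss.mean(0).round(1))
# handle orange top
hsv=cv2.cvtColor(c["img"],cv2.COLOR_BGR2HSV); m=cv2.inRange(hsv,(3,90,60),(20,255,255)); 
k,l,st,ce=cv2.connectedComponentsWithStats(m)
for j in range(1,k):
    if st[j,4]>15:
        ys,xs=np.where(l==j); r=cv2.minAreaRect(np.c_[xs,ys].astype(np.float32)); 
        B=onz(c,cv2.boxPoints(r),63.5); print(st[j],ce[j],"c",onz(c,[ce[j]],50.5).round(1),onz(c,[ce[j]],63.5).round(1),B[:,:2].round(0).tolist())
print("white dot on handle top",onz(c,o([(162,297)],(350,150),4),63.5).round(1), "side", onz(s,o([(244,290)],(260,180),4),63.5).round(1))
W=cloud(c); w=W[210:240,375:400].reshape(-1,3); w=w[w[:,2]>55]; print(len(w),w.mean(0),w.min(0),w.max(0))
ws=cloud(s); a=ws[190:240,290:322].reshape(-1,3); a=a[(a[:,2]>15)&(a[:,2]<32)]; print("rail depth side",len(a),np.median(a,0))
a=W[175:230,228:333].reshape(-1,3); a=a[(a[:,2]>18)&(a[:,2]<32)]; print("rail depth top",len(a),a.mean(0),cv2.minAreaRect(a[:,:2].astype(np.float32)))
E
python3 m.py
```

```text
holes [[ 595.9  -70.4   24. ]
 [ 564.7  -63.1   24. ]
 [ 548.7 -270.6   24. ]
 [ 517.9 -263.6   24. ]]
rail centre top [ 556.8 -166.9   24. ] len 205.68314628820156 32.05359235541545 yaw 76.81265702602737
slot along [ 92.7 -48.  -48.5 -94.1] across [ 1.7  1.6 -0.3 -1.1]
side holes [[ 564.8  -62.4   24. ]
 [ 596.9  -70.5   24. ]
 [ 518.5 -262.8   24. ]
 [ 548.8 -272.6   24. ]] [ 557.2 -167.1   24. ]
76.81589221306932
stand top [[ 528.2 -376.3   24. ]
 [ 547.4 -425.9   24. ]
 [ 485.  -450.    24. ]
 [ 464.6 -401.3   24. ]] [ 506.3 -413.4   24. ]
-158.69470316905054 66.86317191189104 53.108549562956156
stand side [[ 464.3 -414.5   24. ]
 [ 516.2 -393.6   24. ]
 [ 545.5 -432.1   24. ]
 [ 484.7 -450.1   24. ]] [ 502.7 -422.6   24. ]
[451  84  11   7  17] [456.58823529  86.17647059] c [[ 845.9 -582.2   50.5]] [[ 840.4 -578.1   63.5]] [[838.0, -564.0], [850.0, -569.0], [843.0, -591.0], [831.0, -586.0]]
[406 165  23  21 183] [417.0273224  174.84153005] c [[ 623.7 -479.8   50.5]] [[ 620.7 -476.9   63.5]] [[606.0, -449.0], [651.0, -494.0], [639.0, -506.0], [593.0, -461.0]]
[385 215  10  19  86] [389.65116279 223.87209302] c [[ 508.9 -415.5   50.5]] [[ 507.3 -413.4   63.5]] [[525.0, -401.0], [529.0, -412.0], [489.0, -426.0], [485.0, -416.0]]
[405 262  12   9  39] [410.33333333 266.05128205] c [[ 414.9 -462.1   50.5]] [[ 414.3 -459.4   63.5]] [[409.0, -447.0], [426.0, -468.0], [420.0, -473.0], [403.0, -451.0]]
white dot on handle top [[ 507.3 -414.4   63.5]] side [[ 507.1 -416.2   63.5]]
117 [ 505.80971218 -412.93336639   63.47688236] [ 484.86998269 -425.16427381   56.99828802] [ 527.44764746 -401.08952361   69.72839204]
rail depth side 788 [ 551.71070055 -187.69740404   23.42963299]
rail depth top 1731 [ 555.94298241 -165.51726966   25.30278252] ((555.9561767578125, -167.57666015625), (220.98666381835938, 53.154693603515625), 76.70753479003906)
```

Call:
servo_tool(
  angular=[
    [0,0,0.5],
    [0,0,1],
    [0,0,2],
    [0,0,2],
    [0,0,2],
    [0,0,2],
    [0,0,2],
    [0,0,2],
    [0,0,2],
    [0,0,2],
  ],
  slide=[
    [35,8,0],
    [75,18,0],
    [115,28,0],
    [155,38,0],
    [195,48,-10],
    [235,58,-25],
    [270,66.5,-40],
    [300,74,-55],
    [325,80,-68],
    [338.7,83.4,-78.6],
  ],
  grip=[-0.2,-0.2,-0.2,-0.2,-0.2,-0.2,-0.2,-0.2,-0.2,-0.2],
)

```text
time: 0.93
tool_pos: [509.1, -412.0, 107.9]
tcp_rot: [-3.14, 0.0, 0.363]
contact_force: [-0.3, 0.1, -0.1]
grip_width: 37.5
```

Call:
servo_tool(
  angular=[
    [0,0,0],
    [0,0,0],
    [0,0,0],
  ],
  slide=[
    [0,0,0],
    [0,0,0],
    [0,0,0],
  ],
  grip=[-0.2,-0.2,-0.2],
)

```text
time: 1.18
tool_pos: [505.8, -414.8, 110.6]
tcp_rot: [3.141, 0.0, 0.36]
contact_force: [-0.0, 0.6, -0.8]
grip_width: 36.8
```

Run:
```python
from plant import bot
from h import *
print(bot.get_obs())
o=[]
for n,(u,v) in(("top",(389,224)),("side",(320,262))):
    c=bot.capture(n); np.savez(f"{n}1.npz",**c); o.append(cv2.resize(c["img"][v-45:v+45,u-45:u+45],None,fx=4,fy=4,interpolation=cv2.INTER_CUBIC))
cv2.imwrite("pics/a1.png",np.hstack(o))
```

```text
{'time': 1.1833, 'joint_positions': array([-8.03677527e-01,  6.41612603e-01,  1.24377541e+00, -5.81843720e-04,
        1.25585313e+00,  4.07459268e-01]), 'dq': array([-0.01171299, -0.01813697, -0.00337943,  0.00137438, -0.00155721,
        0.00212771]), 'tau': array([ 9.70150530e-01, -5.62784564e+01, -2.39138800e+01,  1.42207160e-01,
        2.03990312e-03,  1.26035611e-03]), 'tool_pos': array([ 505.76632816, -414.81050637,  110.57506748]), 'tcp_rot': array([3.14105071e+00, 3.68713888e-04, 3.59839568e-01]), 'contact_force': array([-0.03466686,  0.55881343, -0.79793966]), 'moment': array([ 0.09420307,  0.01674417, -0.02126891]), 'grip_width': 36.798112724096534}
```

View pics/a1.png

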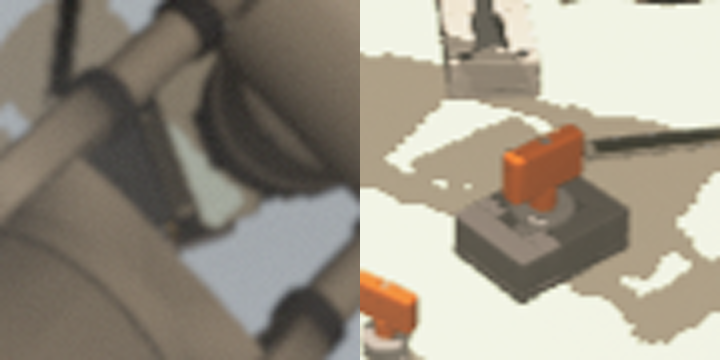

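Call:
servo_tool(
  angular=[
    [0,0,0],
    [0,0,0],
    [0,0,0],
    [0,0,0],
    [0,0,0],
    [0,0,0],
    [0,0,0],
  ],
  slide=[
    [0,0,-12],
    [0,0,-26],
    [0,0,-40],
    [0,0,-40],
    [0,0,-40],
    [0,0,-40],
    [0,0,-40],
  ],
  grip=[-0.2,-0.2,-0.2,-0.2,-0.2,-0.2,-0.2],
)

```text
time: 1.87
tool_pos: [507.1, -414.9, 71.6]
tcp_rot: [3.139, -0.001, 0.36]
contact_force: [-0.0, 0.1, 0.1]
grip_width: 36.4
```

Run:
```python
from plant import bot
from h import *
c=bot.capture("side"); np.savez("side2.npz",**c); cv2.imwrite("pics/a2.png",cv2.resize(c["img"][180:300,250:400],None,fx=5,fy=5,interpolation=cv2.INTER_CUBIC))
```

```text
(no output)
```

View pics/a2.png

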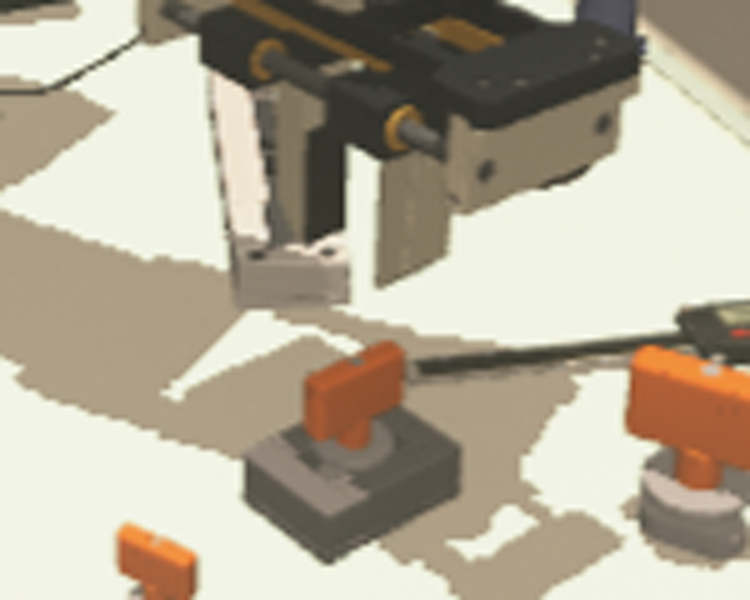

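Run:
```python
from plant import bot
from h import *
c=dict(np.load("side2.npz")); print(bot.get_obs()["tool_pos"])
n=np.array([-.354,.935,0]); u=np.array([.935,.354,0]); p=np.array([507,-414.5,71.6])
for q in(p,p+18*n,p-18*n,p+18*n+9.5*u,p+18*n-9.5*u,p-18*n-9.5*u,p-18*n+9.5*u,(507,-414,63.5)):
    print(q,(proj(c,q)-[250,180])*5+2)
W=cloud(c)
for a,b in((236,242),(230,238)):pass
for z in((270,290),(330,290),(385,275),(430,262),(300,300)):
    print(z,W[int(180+z[1]/5),int(250+z[0]/5)].round(1))
```

```text
[ 507.08384776 -414.68101193   71.43422103]
[ 507.  -414.5   71.6] [[353.91688321 342.11954784]]
[ 500.628 -397.67    71.6  ] [[322.82356489 322.10965229]]
[ 513.372 -431.33    71.6  ] [[386.07366724 362.81683498]]
[ 509.5105 -394.307    71.6   ] [[341.59929226 313.8450001 ]]
[ 491.7455 -401.033    71.6   ] [[303.75401339 330.50445656]]
[ 504.4895 -434.693    71.6   ] [[366.85847304 371.82841092]]
[ 522.2545 -427.967    71.6   ] [[404.98331406 353.94967576]]
(507, -414, 63.5) [[352.86524634 359.6239594 ]]
(270, 290) [ 522.  -273.4    9.3]
(330, 290) [ 549.6 -277.4    6.4]
(385, 275) [ 506.2 -446.1  118. ]
(430, 262) [ 6.084e+02 -2.560e+02 -2.000e-01]
(300, 300) [ 536.  -275.1    2.3]
```

Run:
```python
from h import *
c=dict(np.load("side2.npz")); W=cloud(c)
for v in range(205,256,3): print(v,[tuple(W[v,u].round(0).astype(int)) for u in range(310,346,5)])
r=c["range_z"]; a=np.clip((r-700)/400*255,0,255).astype(np.uint8)
cv2.imwrite("pics/d2.png",cv2.resize(cv2.applyColorMap(a[150:300,230:400],cv2.COLORMAP_JET),None,fx=4,fy=4,interpolation=cv2.INTER_NEAREST))
```

```text
205 [(np.int64(490), np.int64(-399), np.int64(157)), (np.int64(481), np.int64(-450), np.int64(182)), (np.int64(486), np.int64(-460), np.int64(186)), (np.int64(489), np.int64(-473), np.int64(192)), (np.int64(497), np.int64(-475), np.int64(192)), (np.int64(510), np.int64(-466), np.int64(185)), (np.int64(502), np.int64(-504), np.int64(205)), (np.int64(506), np.int64(-513), np.int64(209))]
208 [(np.int64(490), np.int64(-400), np.int64(151)), (np.int64(500), np.int64(-399), np.int64(149)), (np.int64(486), np.int64(-460), np.int64(181)), (np.int64(490), np.int64(-472), np.int64(186)), (np.int64(497), np.int64(-476), np.int64(187)), (np.int64(501), np.int64(-486), np.int64(191)), (np.int64(502), np.int64(-504), np.int64(200)), (np.int64(506), np.int64(-513), np.int64(204))]
211 [(np.int64(490), np.int64(-400), np.int64(145)), (np.int64(501), np.int64(-398), np.int64(143)), (np.int64(610), np.int64(-143), np.int64(1)), (np.int64(490), np.int64(-473), np.int64(181)), (np.int64(509), np.int64(-449), np.int64(166)), (np.int64(511), np.int64(-466), np.int64(174)), (np.int64(502), np.int64(-504),
[... 4695 characters left out ...]
(np.int64(535), np.int64(-313), np.int64(-1)), (np.int64(544), np.int64(-318), np.int64(0)), (np.int64(518), np.int64(-410), np.int64(62)), (np.int64(529), np.int64(-410), np.int64(60)), (np.int64(576), np.int64(-328), np.int64(0)), (np.int64(586), np.int64(-333), np.int64(1)), (np.int64(593), np.int64(-344), np.int64(6))]
253 [(np.int64(520), np.int64(-322), np.int64(0)), (np.int64(496), np.int64(-415), np.int64(63)), (np.int64(504), np.int64(-420), np.int64(65)), (np.int64(516), np.int64(-417), np.int64(60)), (np.int64(557), np.int64(-344), np.int64(6)), (np.int64(567), np.int64(-349), np.int64(7)), (np.int64(578), np.int64(-352), np.int64(7)), (np.int64(587), np.int64(-356), np.int64(7))]
```

View pics/d2.png

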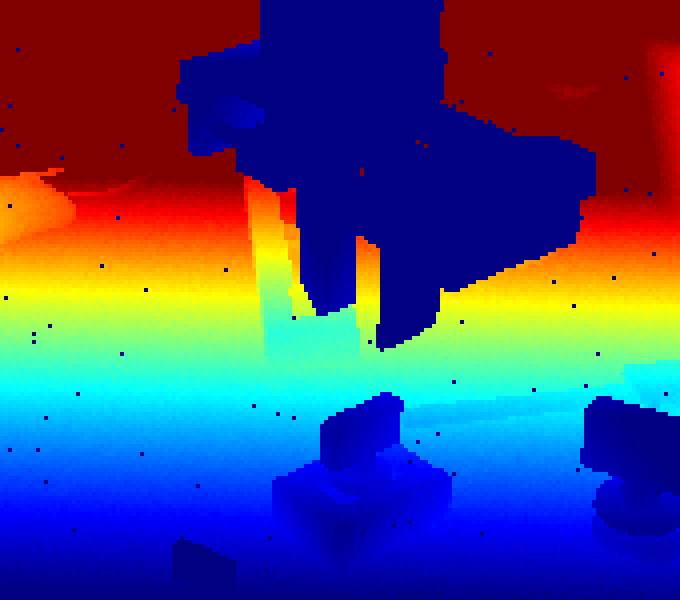

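Run:
```python
from plant import bot
from h import *
print(bot.get_obs())
for f in("side0","side1","side2"):
    c=dict(np.load(f+".npz")); W=cloud(c)
    m=(W[...,1]<-330)&(W[...,2]>85)
    if f!="side0": m&=(np.abs(W[...,0]-507)<45)&(np.abs(W[...,1]+414)<50)
    else: m&=(np.abs(W[...,0]-168)<25)&(np.abs(W[...,1]+497)<75)
    z=W[m]; print(f,len(z),np.sort(z[:,2])[:6],z[np.argsort(z[:,2])[:3]].round())
```

```text
{'time': 1.9167, 'joint_positions': array([-8.02362627e-01,  6.78144048e-01,  1.28912842e+00, -4.28282632e-05,
        1.17200823e+00,  4.08059073e-01]), 'dq': array([ 0.00307986,  0.0038405 ,  0.00410165, -0.00065887, -0.00369991,
        0.00043717]), 'tau': array([-1.11967111e-01, -5.80040181e+01, -2.32019877e+01,  7.60482042e-02,
        8.73703502e-04, -9.03111486e-04]), 'tool_pos': array([ 507.08384776, -414.68101193,   71.43422103]), 'tcp_rot': array([ 3.13945485e+00, -8.81187923e-04,  3.60392154e-01]), 'contact_force': array([-0.13441134, -0.15225298, -0.02698644]), 'moment': array([-0.01289594, -0.02505867, -0.03210719]), 'grip_width': 36.428470040669}
side0 9720 [224.89308579 225.25522379 225.38632109 225.40174386 225.45846321
 225.47938305] [[ 147. -454.  225.]
 [ 192. -541.  225.]
 [ 179. -546.  225.]]
side1 7998 [148.9596488  149.08407047 149.1137193  149.21748949 149.22290143
 149.23367914] [[ 504. -436.  149.]
 [ 494. -401.  149.]
 [ 515. -436.  149.]]
side2 7823 [109.27359629 109.61861108 109.78567265 109.82292388 109.97609226
 110.22062794] [[ 512. -436.  109.]
 [ 505. -435.  110.]
 [ 493. -401.  110.]]
```

Call:
servo_tool(
  angular=[
    [0,0,0],
    [0,0,0],
    [0,0,0],
    [0,0,0],
    [0,0,0],
    [0,0,0],
  ],
  slide=[
    [0,0,-7],
    [0,0,-14],
    [0,0,-22],
    [0,0,-30],
    [0,0,-30],
    [0,0,-30],
  ],
  grip=[-0.2,-0.2,-0.2,-0.2,-0.2,-0.2],
)

```text
time: 2.42
tool_pos: [506.4, -413.5, 38.9]
tcp_rot: [-3.14, 0.001, 0.361]
contact_force: [-0.3, -0.4, -0.1]
grip_width: 36.7
```

Run:
```python
from plant import bot
from h import *
print(bot.grasp_offset)
c=bot.capture("side"); np.savez("side3.npz",**c); cv2.imwrite("pics/a3.png",cv2.resize(c["img"][180:300,250:400],None,fx=5,fy=5,interpolation=cv2.INTER_CUBIC))
```

```text
18.8
```

View pics/a3.png

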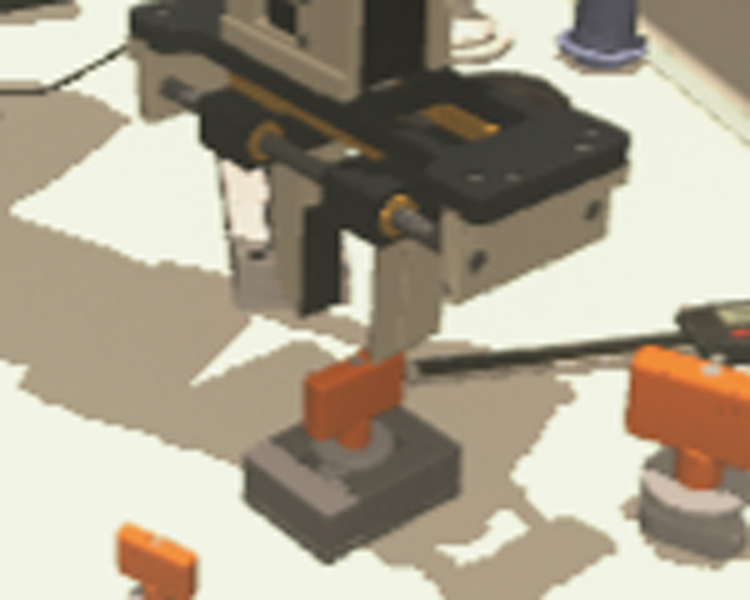

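Call:
servo_tool(
  angular=[
    [0,0,0],
    [0,0,0],
    [0,0,0],
    [0,0,0],
    [0,0,0],
    [0,0,0],
    [0,0,0],
  ],
  slide=[
    [0,0,-4],
    [0,0,-8],
    [0,0,-12],
    [0,0,-16],
    [0,0,-20],
    [0,0,-20],
    [0,0,-20],
  ],
  grip=[-0.2,-0.2,-0.2,-0.2,-0.2,-0.2,-0.2],
)

```text
time: 3.05
tool_pos: [506.6, -413.8, 19.7]
tcp_rot: [-3.141, 0.0, 0.361]
contact_force: [-0.9, -0.4, 1.1]
grip_width: 36.8
```

Run:
```python
from plant import bot
from h import *
c=bot.capture("side"); np.savez("side4.npz",**c); cv2.imwrite("pics/a4.png",cv2.resize(c["img"][180:300,250:400],None,fx=5,fy=5,interpolation=cv2.INTER_CUBIC))
W=cloud(c); m=(np.abs(W[...,0]-507)<45)&(np.abs(W[...,1]+436)<5)&(W[...,2]>40); print(np.sort(W[m][:,2])[:8])
```

```text
[57.68185505 58.03749256 60.88815009 61.15014153 63.02177391 63.51686861
 65.74384615 66.3055807 ]
```

View pics/a4.png

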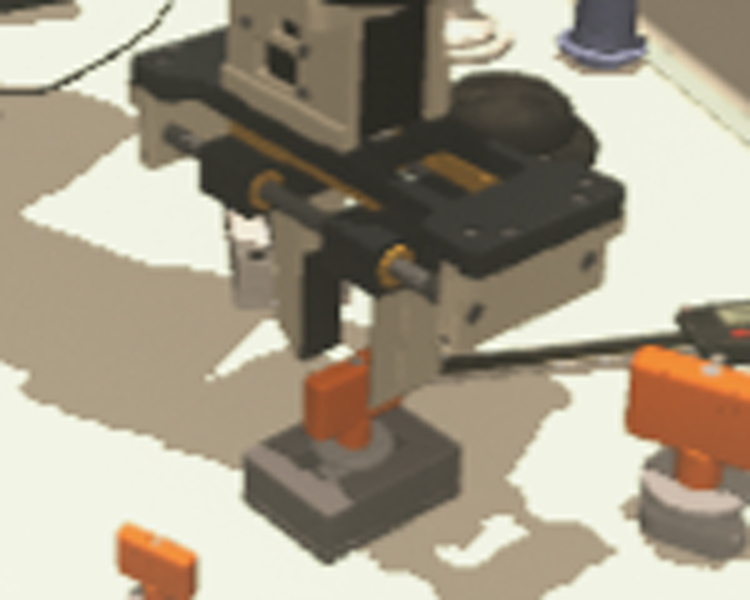

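Run:
```python
from h import *
c=dict(np.load("side4.npz")); W=cloud(c)
n=np.array([-.354,.935]); u=np.array([.935,.354]); p=np.array([506.7,-414])
# finger pixels: zoom (375..440,300..395)
sub=W[238:262,322:342].reshape(-1,3); m=(sub[:,2]>55)&(sub[:,2]<100); q=(sub[m][:,:2]-p); 
a=q@u; b=q@n; k=(np.abs(b)<45)
print("along",np.percentile(a[k],[1,5,50,95,99]).round(1),"across",np.percentile(b[k],[1,5,50,95,99]).round(1))
sub=W[225:252,300:318].reshape(-1,3); m=(sub[:,2]>55)&(sub[:,2]<100); q=(sub[m][:,:2]-p); a=q@u; b=q@n; k=(b>0)&(b<60)
print("far finger along",np.percentile(a[k],[1,5,50,95,99]).round(1),"across",np.percentile(b[k],[1,5,50,95,99]).round(1))
# handle
hsv=cv2.cvtColor(c["img"],cv2.COLOR_BGR2HSV); m=cv2.inRange(hsv,(5,150,80),(18,255,255)); m[:, :300]=0; m[:,340:]=0
h=W[(m>0)&(W[...,2]>38)]; q=h[:,:2]-p; print("handle",np.percentile(q@u,[2,50,98]),np.percentile(q@n,[2,50,98]))
for zt in(57.5,):
  for bb in(-18,-37,18,37):
    for aa in(-9.5,9.5): print(bb,aa,(proj(c,np.r_[p+n*bb+u*aa,zt])-[250,180])*5+2)
```

```text
along [-12.1 -11.7  -9.6   6.8   9.5] across [-37.7 -37.  -34.3 -18.3  -2.8]
far finger along [-12.  -11.6  -8.6   7.9   9.2] across [16.9 17.2 19.4 33.4 35.3]
handle [-29.72125782 -12.15560961  16.55486675] [-49.92312186  -5.58121552   1.28344164]
-18 -9.5 [[364.4639188  403.34793924]]
-18 9.5 [[402.28804699 385.1290329 ]]
-37 -9.5 [[399.19094361 426.7043454 ]]
-37 9.5 [[437.14239428 407.78318675]]
18 -9.5 [[301.98879265 361.34036775]]
18 9.5 [[339.53594272 344.35183538]]
37 -9.5 [[270.65013734 340.27413899]]
37 9.5 [[308.03515813 323.88682153]]
```

Call:
servo_tool(
  angular=[
    [0,0,0],
    [0,0,0],
    [0,0,0],
    [0,0,0],
    [0,0,0],
    [0,0,0],
    [0,0,0],
  ],
  slide=[
    [0,0,-4],
    [0,0,-8],
    [0,0,-12],
    [0,0,-16],
    [0,0,-19],
    [0,0,-19],
    [0,0,-19],
  ],
  grip=[-0.2,-0.2,-0.2,-0.2,-0.2,-0.2,-0.2],
)

```text
time: 3.68
tool_pos: [506.7, -413.9, 0.7]
tcp_rot: [-3.141, 0.0, 0.361]
contact_force: [-0.1, 0.6, -0.1]
grip_width: 36.9
```

Call:
servo_tool(
  angular=[
    [0,0,0],
    [0,0,0],
    [0,0,0],
    [0,0,0],
    [0,0,0],
    [0,0,0],
    [0,0,0],
  ],
  slide=[
    [0,0,0],
    [0,0,0],
    [0,0,0],
    [0,0,0],
    [0,0,0],
    [0,0,0],
    [0,0,0],
  ],
  grip=[-0.9,-0.9,-0.9,-0.9,-0.9,-0.9,-0.9],
)

```text
time: 4.27
tool_pos: [506.8, -414.1, 1.3]
tcp_rot: [3.141, -0.0, 0.361]
contact_force: [-0.4, -0.5, 1.6]
grip_width: 11.9
```

Run:
```python
from plant import bot
from h import *
print(bot.get_obs()['contact_force'],bot.get_obs()['moment'])
c=bot.capture("side"); np.savez("side5.npz",**c); cv2.imwrite("pics/a5.png",cv2.resize(c["img"][180:300,250:400],None,fx=5,fy=5,interpolation=cv2.INTER_CUBIC))
```

```text
[-0.4031052  -0.48270375  1.64131118] [ 0.0782588   0.00302045 -0.07176126]
```

View pics/a5.png

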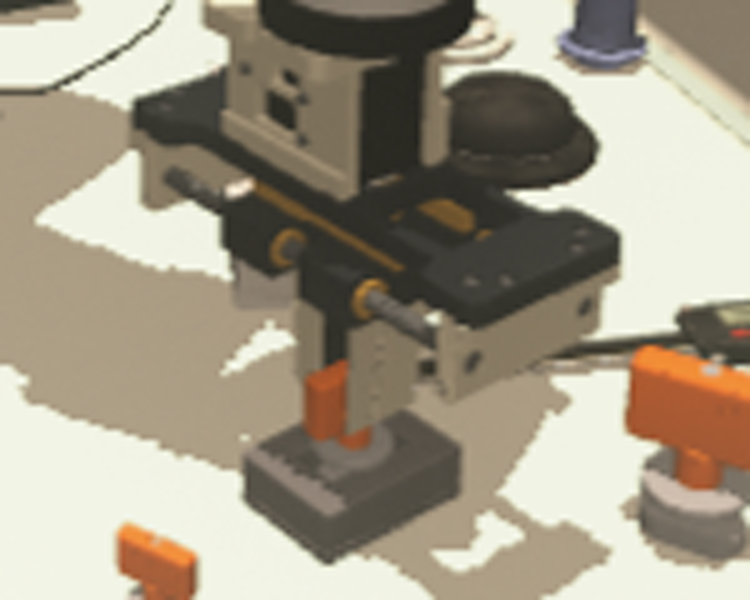

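Call:
servo_tool(
  angular=[
    [0,0,0],
    [0,0,0],
    [0,0,0],
    [0,0,0],
    [0,0,0],
    [0,0,0],
    [0,0,0],
  ],
  slide=[
    [0,0,4],
    [0,0,12],
    [0,0,24],
    [0,0,36],
    [0,0,48],
    [0,0,55],
    [0,0,55],
  ],
  grip=[-0.9,-0.9,-0.9,-0.9,-0.9,-0.9,-0.9],
)

```text
time: 4.9
tool_pos: [507.9, -415.1, 59.0]
tcp_rot: [3.137, -0.002, 0.361]
contact_force: [1.4, 0.5, -0.1]
grip_width: 12.1
```

Call:
servo_tool(
  angular=[
    [0,0,3],
    [0,0,9],
    [0,0,15],
    [0,0,21],
    [0,0,27],
    [0,0,33],
    [0,0,39],
    [0,0,45],
    [0,0,51],
    [0,0,56.1],
  ],
  slide=[
    [2,9,0],
    [5,26,0],
    [9,46,0],
    [13,67,0],
    [17,88,0],
    [21,110,0],
    [25,131,0],
    [29,152,0],
    [32,168,0],
    [33.7,176.9,0],
  ],
  grip=[-0.9,-0.9,-0.9,-0.9,-0.9,-0.9,-0.9,-0.9,-0.9,-0.9],
)

```text
time: 5.73
tool_pos: [540.4, -234.8, 55.8]
tcp_rot: [-3.141, -0.001, 1.347]
contact_force: [-0.5, -0.1, -1.3]
grip_width: 12.1
```

Call:
servo_tool(
  angular=[
    [0,0,0],
    [0,0,0],
    [0,0,0],
  ],
  slide=[
    [0,0,0],
    [0,0,0],
    [0,0,0],
  ],
  grip=[-0.9,-0.9,-0.9],
)

```text
time: 5.98
tool_pos: [540.4, -237.8, 56.0]
tcp_rot: [3.141, 0.0, 1.337]
contact_force: [0.0, -0.8, -1.2]
grip_width: 11.8
```

Run:
```python
from plant import bot
from h import *
print(bot.get_obs())
for n in("side","top"):
    c=bot.capture(n); np.savez(f"{n}6.npz",**c); 
    if n=="side": cv2.imwrite("pics/a6.png",cv2.resize(c["img"][140:260,230:380],None,fx=5,fy=5,interpolation=cv2.INTER_CUBIC))
    else: cv2.imwrite("pics/a6t.png",c["img"])
```

```text
{'time': 5.9833, 'joint_positions': array([-5.44159705e-01,  5.88662718e-01,  1.51109625e+00, -2.82067634e-04,
        1.04153317e+00, -3.10114789e-01]), 'dq': array([-0.01009887,  0.00124013, -0.00221378,  0.00180936, -0.00047441,
       -0.00655614]), 'tau': array([ 6.52390011e-01, -5.29592478e+01, -2.14701855e+01,  9.56235803e-02,
        8.12630961e-02, -1.43888124e-02]), 'tool_pos': array([ 540.37853524, -237.78544526,   56.0119521 ]), 'tcp_rot': array([3.14138080e+00, 3.23604705e-04, 1.33689375e+00]), 'contact_force': array([ 0.00874518, -0.84785174, -1.17089721]), 'moment': array([-0.01672896, -0.10888183,  0.04044564]), 'grip_width': 11.763889258984115}
```

View pics/a6.png

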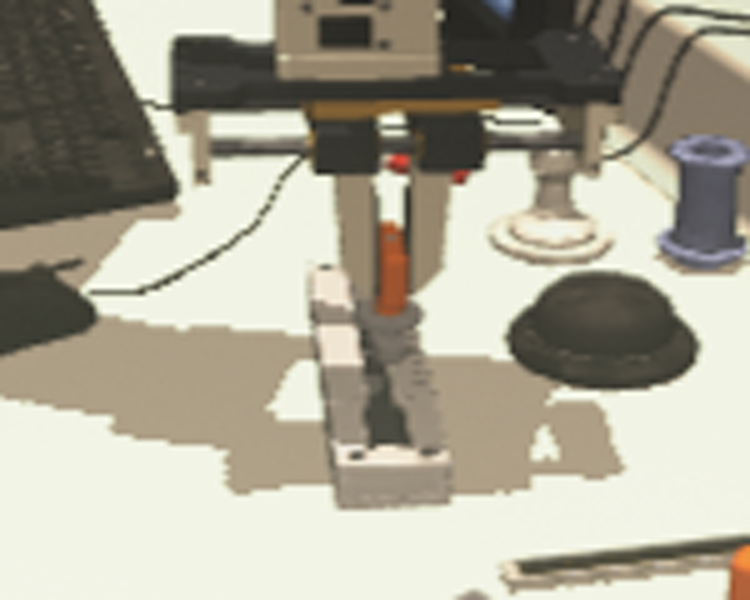

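View pics/a6t.png

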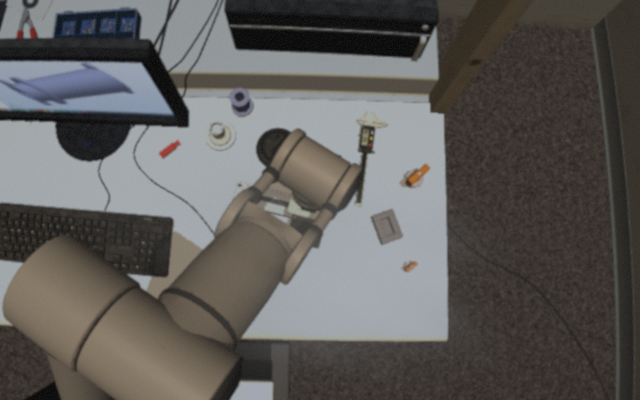

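Run:
```python
from h import *
c=dict(np.load("side6.npz")); W=cloud(c)
P=np.array([540.5,-237.1]); u=np.array([np.cos(np.radians(76.8)),np.sin(np.radians(76.8))]); n=np.array([-u[1],u[0]])
z0=lambda q:(proj(c,q)-[230,140])*5+2
print("handle near-end face bottom l/r, top l/r")
for a,b,z in((-22,6,92.5),(-22,-6,92.5),(-22,6,118.5),(-22,-6,118.5),(0,0,79),(0,16,83),(0,-16,83),(-16,0,81)): print(a,b,z,z0(np.r_[P+u*a+n*b,z]))
hsv=cv2.cvtColor(c["img"],cv2.COLOR_BGR2HSV); m=cv2.inRange(hsv,(3,120,60),(20,255,255)); m[:, :300]=0; m[:,325:]=0;m[:175]=0;m[215:]=0
h=W[(m>0)]; q=h[:,:2]-P; print(len(h),"handle along",np.percentile(q@u,[2,50,98]),"across",np.percentile(q@n,[2,10,50,90,98]),"z",np.percentile(h[:,2],[2,50,98]))
# flange: z 77..86 region
m=(np.abs(W[...,2]-82)<6)&(np.abs(W[...,0]-540)<40)&(np.abs(W[...,1]+237)<40)
q=W[m][:,:2]-P; print(m.sum(),"flange along",np.percentile(q@u,[2,50,98]),"across",np.percentile(q@n,[2,50,98]))
m=(np.abs(W[...,2]-24)<4)&(np.abs(W[...,0]-540)<50)&(np.abs(W[...,1]+237)<60)
q=W[m][:,:2]-P; print(m.sum(),"rail along",np.percentile(q@u,[1,50,98]),"across",np.percentile(q@n,[2,50,98]))
```

```text
handle near-end face bottom l/r, top l/r
-22 6 92.5 [[378.41263278 309.88861917]]
-22 -6 92.5 [[405.32012474 309.04303723]]
-22 6 118.5 [[379.02231176 256.41459623]]
-22 -6 118.5 [[406.29041673 255.65042499]]
0 0 79 [[386.70632891 315.13874089]]
0 16 83 [[351.81846531 308.35278571]]
0 -16 83 [[421.65129488 306.1687911 ]]
-16 0 81 [[390.21084076 326.7037738 ]]
98 handle along [nan nan nan] across [nan nan nan nan nan] z [nan nan nan]
64 flange along [-18.14332844  -7.7223633    7.74296668] across [-13.30106953   2.22010662  14.16852184]
368 rail along [-39.2479585    2.03431799  59.01279755] across [-24.26988795  -0.68621568  26.59708683]
```

Call:
servo_tool(
  angular=[
    [0,0,0],
    [0,0,0],
    [0,0,0],
    [0,0,0],
    [0,0,0],
    [0,0,0],
    [0,0,0],
  ],
  slide=[
    [0,0,-6],
    [0,0,-14],
    [0,0,-22],
    [0,0,-29],
    [0,0,-35],
    [0,0,-35],
    [0,0,-35],
  ],
  grip=[-0.9,-0.9,-0.9,-0.9,-0.9,-0.9,-0.9],
)

```text
time: 6.67
tool_pos: [540.2, -236.9, 20.4]
tcp_rot: [-3.141, -0.0, 1.34]
contact_force: [0.6, -0.3, -1.8]
grip_width: 12.1
```

Run:
```python
from plant import bot
from h import *
print(bot.get_obs()['tool_pos'],bot.get_obs()['contact_force'])
c=bot.capture("side"); np.savez("side7.npz",**c); 
cv2.imwrite("pics/a7.png",cv2.resize(c["img"][170:250,270:350],None,fx=7,fy=7,interpolation=cv2.INTER_CUBIC))
```

```text
[ 540.17277341 -236.92911301   20.40903025] [ 0.55893798 -0.28905954 -1.79355588]
```

View pics/a7.png

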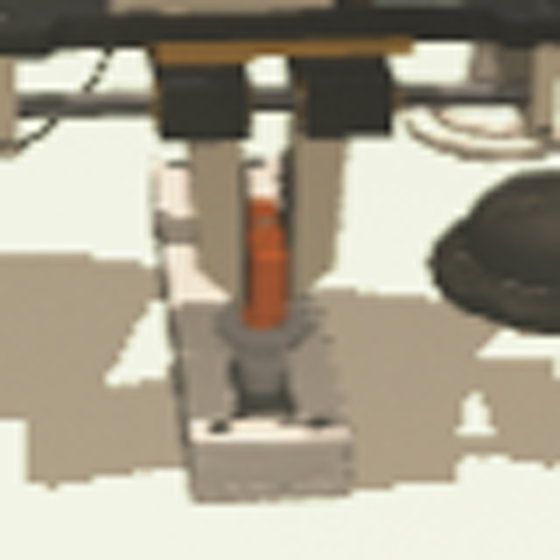

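Centred over the window (bolt at about zoom 265,330, slot 262,400). Going down slowly.

Call:
servo_tool(
  angular=[
    [0,0,0],
    [0,0,0],
    [0,0,0],
    [0,0,0],
    [0,0,0],
    [0,0,0],
  ],
  slide=[
    [0,0,-1.5],
    [0,0,-3],
    [0,0,-4.5],
    [0,0,-6],
    [0,0,-6],
    [0,0,-6],
  ],
  grip=[-0.9,-0.9,-0.9,-0.9,-0.9,-0.9],
)

```text
time: 7.22
tool_pos: [540.4, -237.1, 15.0]
tcp_rot: [-3.142, -0.0, 1.34]
contact_force: [0.9, -0.4, -1.4]
grip_width: 11.9
```

Call:
servo_tool(
  angular=[
    [0,0,0],
    [0,0,0],
    [0,0,0],
    [0,0,0],
    [0,0,0],
    [0,0,0],
  ],
  slide=[
    [0,0,-2],
    [0,0,-4],
    [0,0,-6],
    [0,0,-8],
    [0,0,-8],
    [0,0,-8],
  ],
  grip=[-0.9,-0.9,-0.9,-0.9,-0.9,-0.9],
)

```text
time: 7.72
tool_pos: [540.4, -237.0, 6.8]
tcp_rot: [-3.141, -0.0, 1.34]
contact_force: [-0.0, -0.2, -0.7]
grip_width: 11.6
```

Call:
servo_tool(
  angular=[
    [0,0,0],
    [0,0,0],
    [0,0,0],
    [0,0,0],
    [0,0,0],
  ],
  slide=[
    [0,0,-1.5],
    [0,0,-3],
    [0,0,-4],
    [0,0,-4],
    [0,0,-4],
  ],
  grip=[-0.9,-0.9,-0.9,-0.9,-0.9],
)

```text
time: 8.13
tool_pos: [540.4, -237.1, 2.9]
tcp_rot: [-3.141, -0.0, 1.34]
contact_force: [0.8, -0.6, -1.0]
grip_width: 11.8
```

Call:
servo_tool(
  angular=[
    [0,0,0],
    [0,0,0],
    [0,0,0],
    [0,0,0],
  ],
  slide=[
    [0,0,-0.7],
    [0,0,-1.4],
    [0,0,-1.4],
    [0,0,-1.4],
  ],
  grip=[-0.9,-0.9,-0.9,-0.9],
)

```text
time: 8.47
tool_pos: [540.4, -237.1, 1.6]
tcp_rot: [-3.142, -0.0, 1.34]
contact_force: [-0.2, -0.8, -1.2]
grip_width: 11.8
```

Call:
servo_tool(
  angular=[
    [0,0,0],
    [0,0,0],
    [0,0,0],
  ],
  slide=[
    [0,0,-0.4],
    [0,0,-0.4],
    [0,0,-0.4],
  ],
  grip=[-0.9,-0.9,-0.9],
)

```text
time: 8.72
tool_pos: [540.5, -237.1, 1.3]
tcp_rot: [3.141, 0.0, 1.34]
contact_force: [-0.0, -0.0, -0.9]
grip_width: 11.8
```

Run:
```python
from plant import bot
from h import *
print(bot.get_obs()['tool_pos'],bot.get_obs()['contact_force'])
c=bot.capture("side"); np.savez("side8.npz",**c); 
cv2.imwrite("pics/a8.png",cv2.resize(c["img"][170:250,270:350],None,fx=7,fy=7,interpolation=cv2.INTER_CUBIC))
```

```text
[ 540.47966283 -237.10579395    1.25817216] [-0.02650828 -0.04089806 -0.87833164]
```

View pics/a8.png

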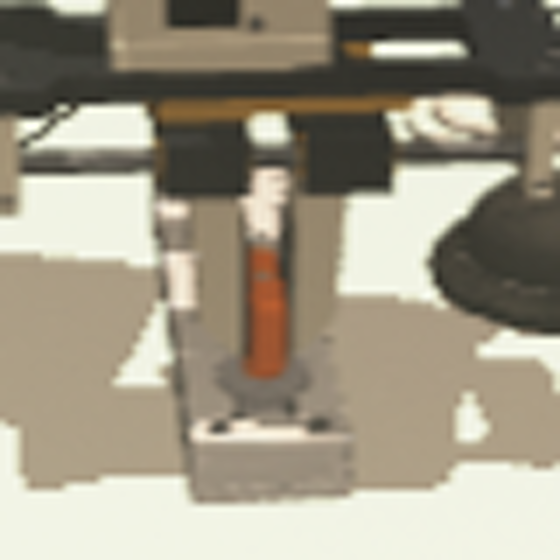

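Call:
servo_tool(
  angular=[
    [0,0,0],
    [0,0,0],
    [0,0,0],
    [0,0,0],
    [0,0,0],
    [0,0,0],
    [0,0,0],
    [0,0,0],
  ],
  slide=[
    [0,0,-0.2],
    [0.9,3.9,-0.2],
    [1.8,7.8,-0.2],
    [2.7,11.7,-0.2],
    [3.65,15.6,-0.2],
    [4.55,19.5,-0.2],
    [4.55,19.5,-0.2],
    [4.55,19.5,-0.2],
  ],
  grip=[-0.9,-0.9,-0.9,-0.9,-0.9,-0.9,-0.9,-0.9],
)

```text
time: 9.43
tool_pos: [545.4, -216.7, 1.2]
tcp_rot: [3.141, -0.001, 1.34]
contact_force: [0.1, 2.5, 2.0]
grip_width: 11.8
```

Call:
servo_tool(
  angular=[
    [0,0,0],
    [0,0,0],
    [0,0,0],
    [0,0,0],
    [0,0,0],
    [0,0,0],
    [0,0,0],
    [0,0,0],
  ],
  slide=[
    [0.7,2.9,0],
    [1.6,6.8,0],
    [2.5,10.7,0],
    [3.4,14.6,0],
    [4.3,18.5,0],
    [5,21.4,0],
    [5,21.4,0],
    [5,21.4,0],
  ],
  grip=[-0.9,-0.9,-0.9,-0.9,-0.9,-0.9,-0.9,-0.9],
)

```text
time: 10.1
tool_pos: [550.4, -195.5, 1.3]
tcp_rot: [3.141, -0.001, 1.34]
contact_force: [0.6, 1.8, 4.9]
grip_width: 11.9
```

Run:
```python
from plant import bot
from h import *
print(bot.get_obs())
c=bot.capture("side"); np.savez("side9.npz",**c); 
cv2.imwrite("pics/a9.png",cv2.resize(c["img"][170:250,270:350],None,fx=7,fy=7,interpolation=cv2.INTER_CUBIC))
```

```text
{'time': 10.1, 'joint_positions': array([-4.73077442e-01,  6.50228982e-01,  1.57653004e+00,  1.05920198e-03,
        9.14487161e-01, -2.42929851e-01]), 'dq': array([-4.14080629e-03, -8.59980573e-05,  7.19618977e-05,  5.13997885e-03,
        2.05781674e-04, -2.71846873e-03]), 'tau': array([-6.18714541e-01, -5.00305331e+01, -1.77463478e+01, -2.81003136e-01,
        4.23539768e-02,  2.49645294e-02]), 'tool_pos': array([ 550.37078099, -195.54166014,    1.25061231]), 'tcp_rot': array([ 3.14105471e+00, -7.31453269e-04,  1.34000276e+00]), 'contact_force': array([0.64559422, 1.80197135, 4.91737164]), 'moment': array([ 0.14205367, -0.23175458,  0.02023562]), 'grip_width': 11.930862156347205}
```

View pics/a9.png

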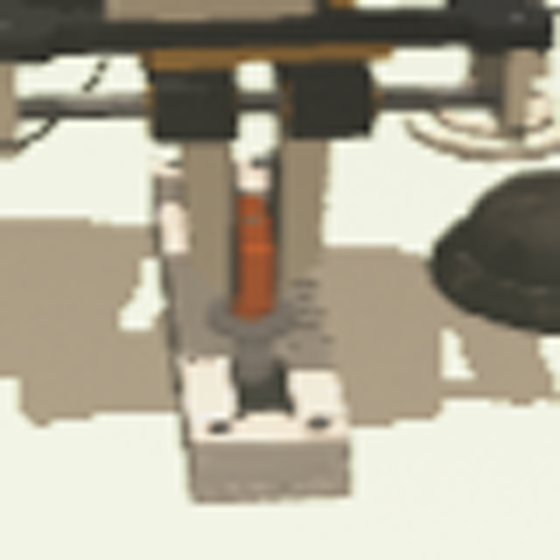

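Call:
servo_tool(
  angular=[
    [0,0,0],
    [0,0,0],
    [0,0,0],
    [0,0,0],
    [0,0,0],
  ],
  slide=[
    [0,0,0.3],
    [0.45,1.95,0.3],
    [0.9,3.9,0.3],
    [0.9,3.9,0.3],
    [0.9,3.9,0.3],
  ],
  grip=[-0.9,-0.9,-0.9,-0.9,-0.9],
)

```text
time: 10.57
tool_pos: [550.8, -192.3, 1.2]
tcp_rot: [-3.141, -0.0, 1.34]
contact_force: [0.1, -1.8, 2.9]
grip_width: 12.0
```

Call:
servo_tool(
  angular=[
    [0,0,0],
    [0,0,0],
    [0,0,0],
    [0,0,0],
    [0,0,0],
  ],
  slide=[
    [0.3,1.3,0],
    [0.6,2.6,0],
    [0.9,3.9,0],
    [0.9,3.9,0],
    [0.9,3.9,0],
  ],
  grip=[-0.9,-0.9,-0.9,-0.9,-0.9],
)

```text
time: 10.98
tool_pos: [551.7, -188.0, 1.2]
tcp_rot: [-3.141, -0.0, 1.34]
contact_force: [0.4, 0.0, 0.9]
grip_width: 11.6
```

Call:
servo_tool(
  angular=[
    [0,0,0],
    [0,0,0],
    [0,0,0],
    [0,0,0],
    [0,0,0],
  ],
  slide=[
    [0.3,1.3,0],
    [0.6,2.6,0],
    [0.9,3.9,0],
    [0.9,3.9,0],
    [0.9,3.9,0],
  ],
  grip=[-0.9,-0.9,-0.9,-0.9,-0.9],
)

```text
time: 11.4
tool_pos: [552.7, -184.1, 1.2]
tcp_rot: [-3.141, -0.0, 1.34]
contact_force: [-0.7, -0.7, 1.5]
grip_width: 11.6
```

Call:
servo_tool(
  angular=[
    [0,0,0],
    [0,0,0],
    [0,0,0],
    [0,0,0],
    [0,0,0],
  ],
  slide=[
    [0.3,1.3,0],
    [0.6,2.6,0],
    [0.9,3.9,0],
    [0.9,3.9,0],
    [0.9,3.9,0],
  ],
  grip=[-0.9,-0.9,-0.9,-0.9,-0.9],
)

```text
time: 11.82
tool_pos: [553.6, -180.2, 1.2]
tcp_rot: [-3.141, -0.0, 1.34]
contact_force: [-0.3, 0.2, -0.2]
grip_width: 11.6
```

Call:
servo_tool(
  angular=[
    [0,0,0],
    [0,0,0],
    [0,0,0],
    [0,0,0],
    [0,0,0],
  ],
  slide=[
    [0.3,1.3,0],
    [0.6,2.6,0],
    [0.9,3.9,0],
    [0.9,3.9,0],
    [0.9,3.9,0],
  ],
  grip=[-0.9,-0.9,-0.9,-0.9,-0.9],
)

```text
time: 12.23
tool_pos: [554.4, -176.4, 1.2]
tcp_rot: [-3.141, -0.0, 1.34]
contact_force: [0.3, 1.0, 0.1]
grip_width: 11.9
```

Call:
servo_tool(
  angular=[
    [0,0,0],
    [0,0,0],
    [0,0,0],
    [0,0,0],
    [0,0,0],
  ],
  slide=[
    [0.3,1.3,0],
    [0.6,2.6,0],
    [0.9,3.9,0],
    [0.9,3.9,0],
    [0.9,3.9,0],
  ],
  grip=[-0.9,-0.9,-0.9,-0.9,-0.9],
)

```text
time: 12.65
tool_pos: [555.4, -172.7, 1.3]
tcp_rot: [-3.142, 0.0, 1.34]
contact_force: [0.0, -0.1, -1.9]
grip_width: 11.7
```

Call:
servo_tool(
  angular=[
    [0,0,0],
    [0,0,0],
    [0,0,0],
    [0,0,0],
    [0,0,0],
  ],
  slide=[
    [0.3,1.3,0],
    [0.6,2.6,0],
    [0.9,3.9,0],
    [0.9,3.9,0],
    [0.9,3.9,0],
  ],
  grip=[-0.9,-0.9,-0.9,-0.9,-0.9],
)

```text
time: 13.07
tool_pos: [556.1, -169.5, 1.3]
tcp_rot: [3.142, 0.001, 1.34]
contact_force: [-2.8, -5.5, -2.1]
grip_width: 11.6
```

Call:
servo_tool(
  angular=[
    [0,0,0],
    [0,0,0],
    [0,0,0],
    [0,0,0],
    [0,0,0],
  ],
  slide=[
    [0.3,1.3,-0.2],
    [0.6,2.6,-0.2],
    [0.9,3.9,-0.2],
    [0.9,3.9,-0.2],
    [0.9,3.9,-0.2],
  ],
  grip=[-0.9,-0.9,-0.9,-0.9,-0.9],
)

```text
time: 13.48
tool_pos: [557.0, -166.3, 1.4]
tcp_rot: [3.141, 0.002, 1.34]
contact_force: [-3.4, -6.2, -0.3]
grip_width: 11.8
```

Call:
servo_tool(
  angular=[
    [0,0,0],
    [0,0,0],
    [0,0,0],
  ],
  slide=[
    [-0.6,-1.4,0],
    [-0.6,-1.4,0],
    [-0.6,-1.4,0],
  ],
  grip=[-0.9,-0.9,-0.9],
)

```text
time: 13.73
tool_pos: [556.6, -167.7, 1.3]
tcp_rot: [3.141, 0.002, 1.34]
contact_force: [-1.9, -6.2, -1.4]
grip_width: 11.5
```

Call:
servo_tool(
  angular=[
    [0,0,0],
  ],
  slide=[
    [0,0,0],
  ],
  grip=[-0.9],
)

```text
time: 13.82
tool_pos: [556.6, -167.6, 1.3]
tcp_rot: [3.141, 0.002, 1.34]
contact_force: [-2.7, -6.2, -0.4]
grip_width: 12.1
```

Call:
servo_tool(
  angular=[
    [0,0,0],
  ],
  slide=[
    [0,0,0],
  ],
  grip=[-0.9],
)

```text
time: 13.9
tool_pos: [556.6, -167.6, 1.3]
tcp_rot: [3.141, 0.002, 1.34]
contact_force: [-1.9, -7.2, -1.0]
grip_width: 12.1
```

Call:
servo_tool(
  angular=[
    [0,0,0],
  ],
  slide=[
    [0,0,0],
  ],
  grip=[-0.9],
)

```text
time: 13.98
tool_pos: [556.6, -167.6, 1.3]
tcp_rot: [3.141, 0.002, 1.34]
contact_force: [-2.0, -6.3, -0.6]
grip_width: 12.0
```

Call:
servo_tool(
  angular=[
    [0,0,0],
    [0,0,-3],
    [0,0,-6],
    [0,0,-9],
    [0,0,-12],
    [0,0,-12],
  ],
  slide=[
    [-0.15,-0.65,0],
    [-0.15,-0.65,0],
    [-0.15,-0.65,0],
    [-0.15,-0.65,0],
    [-0.15,-0.65,0],
    [-0.15,-0.65,0],
  ],
  grip=[-0.9,-0.9,-0.9,-0.9,-0.9,-0.9],
)

```text
time: 14.48
tool_pos: [555.1, -167.3, 1.3]
tcp_rot: [-3.139, 0.001, 1.128]
contact_force: [-5.4, -4.3, 1.4]
grip_width: 11.9
```

Run:
```python
from plant import bot
o=bot.get_obs(); print(o['tool_pos'],o['tcp_rot'],o['contact_force'],o['moment'])
```

```text
[ 555.11735519 -167.29050103    1.28229311] [-3.13941582e+00  1.26010956e-03  1.12795829e+00] [-5.43312002 -4.26241924  1.38934997] [-0.98700083  0.99532331  0.0649585 ]
```

Call:
servo_tool(
  angular=[
    [0,0,0],
    [0,0,0],
    [0,0,0],
  ],
  slide=[
    [-1.3,0.3,0],
    [-1.3,0.3,0],
    [-1.3,0.3,0],
  ],
  grip=[-0.9,-0.9,-0.9],
)

```text
time: 14.73
tool_pos: [554.9, -167.7, 1.3]
tcp_rot: [3.141, 0.001, 1.131]
contact_force: [-1.8, -6.1, -0.5]
grip_width: 12.2
```

```bash
cat > s.py <<'E'
from plant import bot
import numpy as np
o=bot.get_obs(); a=np.radians(76.8);u=np.array([np.cos(a),np.sin(a)]);n=np.array([-u[1],u[0]]);f=o['contact_force'][:2]
p=o['tool_pos'][:2]-[556.9,-167]
print("pos u,n",p@u,p@n,"f u,n",f@u,f@n,"fz",o['contact_force'][2],"mom",o['moment'].round(3),"rel yaw",np.degrees(o['tcp_rot'][2])-76.8,o['tcp_rot'])
E
python3 s.py
```

```text
pos u,n -1.1043120030232279 1.7816364439152848 f u,n -6.344400131324498 0.3272542985955132 fz -0.4534694394107661 mom [-1.257  0.447  0.02 ] rel yaw -12.02617814819142 [3.14116881e+00 1.32167307e-03 1.13051646e+00]
```

Call:
servo_tool(
  angular=[
    [0,0,-2],
    [0,0,-4],
    [0,0,-6],
    [0,0,-6],
  ],
  slide=[
    [0,0,0],
    [0,0,0],
    [0,0,0],
    [0,0,0],
  ],
  grip=[-0.9,-0.9,-0.9,-0.9],
)

```text
time: 15.07
tool_pos: [554.0, -167.1, 1.3]
tcp_rot: [-3.14, 0.001, 1.024]
contact_force: [-5.1, -5.0, 1.7]
grip_width: 11.7
```

```bash
python3 s.py
```

```text
pos u,n -0.7488571917819946 2.769526939762263 f u,n -6.0225471372068204 3.869717241898042 fz 1.6569399793827526 mom [-0.962  0.926  0.013] rel yaw -18.121325671931302 [-3.14001907e+00  1.41461864e-03  1.02413607e+00]
```

Run:
```python
from plant import bot
from h import *
c=bot.capture("side"); np.savez("side10.npz",**c); 
cv2.imwrite("pics/a10.png",cv2.resize(c["img"][150:250,260:360],None,fx=6,fy=6,interpolation=cv2.INTER_CUBIC))
t=bot.capture("top"); cv2.imwrite("pics/a10t.png",cv2.resize(t["img"][150:250,220:345],None,fx=5,fy=5,interpolation=cv2.INTER_CUBIC))
```

```text
(no output)
```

View pics/a10.png

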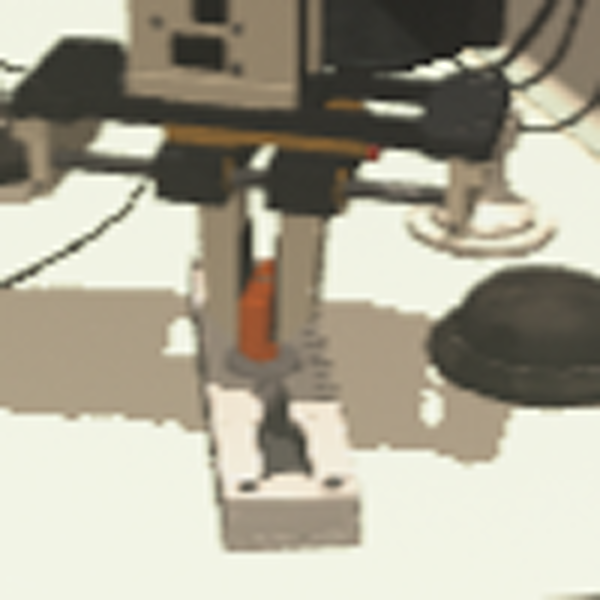

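View pics/a10t.png

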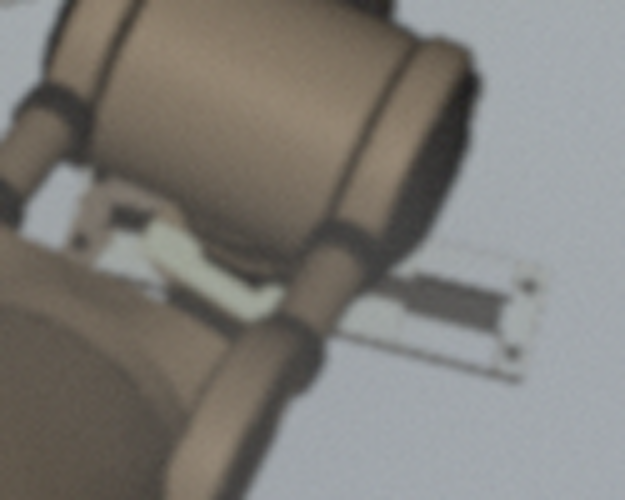

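Run:
```python
from h import *
c=dict(np.load("side10.npz")); a=np.radians(76.8);u=np.array([np.cos(a),np.sin(a)]);n=np.array([-u[1],u[0]]); C=np.array([556.9,-167])
z=lambda q:(proj(c,q)-[260,150])*6+2.5
for s in(-50,-25,-10,0): print("slot",s,z(np.r_[C+u*s,24]),z(np.r_[C+u*s+n*6,24]),z(np.r_[C+u*s-n*6,24]))
for m in(0,1,2,3):
  P=C-0.8*u+n*m
  print(m,"flange l/r",z(np.r_[P-0.98*16*np.array([1,0]),26]),z(np.r_[P+16*np.array([.97,-.2]),26]),"near",z(np.r_[P-16*u,26]))
  b=np.radians(76.8-18);hu=np.array([np.cos(b),np.sin(b)]);hn=np.array([-hu[1],hu[0]])
  print("   handle near end bottom l,r",z(np.r_[P-22*hu+6*hn,37.5]),z(np.r_[P-22*hu-6*hn,37.5]),"top r",z(np.r_[P-22*hu-6*hn,63.5]))
hs=onz(c,[(260+(248-2.5)/6,150+(486-2.5)/6),(260+(334-2.5)/6,150+(482-2.5)/6)],24); print(hs, ((hs[:,:2]-C)@u),((hs[:,:2]-C)@n))
```

```text
slot -50 [[277.0425224  417.87233904]] [[262.08355989 418.42678672]] [[291.97762656 417.31892456]]
slot -25 [[271.2963985  388.83428602]] [[256.68659629 389.35309339]] [[285.88342838 388.31638908]]
slot -10 [[267.9770062  372.06096051]] [[253.56894582 372.55966845]] [[282.36291047 371.56309583]]
slot 0 [[265.8150543  361.13681886]] [[251.53840633 361.62262853]] [[280.06994312 360.65181014]]
0 flange l/r [[230.25396889 362.8750224 ]] [[303.57042062 356.01126364]] near [[269.51592007 375.30220543]]
   handle near end bottom l,r [[239.94797734 354.80031272]] [[268.62842583 357.96641753]] top r [[269.22483138 300.39446749]]
1 flange l/r [[227.85497874 362.95674459]] [[301.19909219 356.09144167]] near [[267.09881114 375.386286  ]]
   handle near end bottom l,r [[237.50319235 354.88257875]] [[266.18245041 358.04924346]] top r [[266.74914164 300.47072262]]
2 flange l/r [[225.45537009 363.03848959]] [[298.82716514 356.17164147]] near [[264.68107746 375.47039058]]
   handle near end bottom l,r [[235.05776585 354.96486787]] [[263.73583519 358.13209272]] top r [[264.27279666 300.54699735]]
3 flange l/r [[223.05514245 363.12025741]] [[296.45463898 356.25186306]] near [[262.2627185 375.5545192]]
   handle near end bottom l,r [[232.61169729 355.04718009]] [[261.28857964 358.21496533]] top r [[261.79579587 300.6232917 ]]
[[ 517.77242847 -263.57980959   24.        ]
 [ 549.81477634 -270.70267338   24.        ]] [-102.96288006 -102.58065196] [ 16.03969461 -16.78257142]
```

Call:
servo_tool(
  angular=[
    [0,0,0],
    [0,0,-2],
    [0,0,-4],
    [0,0,-6],
    [0,0,-6],
  ],
  slide=[
    [-0.6,0,0],
    [-0.6,0,0],
    [-0.6,0,0],
    [-0.6,0,0],
    [-0.6,0,0],
  ],
  grip=[-0.9,-0.9,-0.9,-0.9,-0.9],
)

```text
time: 15.58
tool_pos: [553.7, -167.5, 1.3]
tcp_rot: [-3.141, 0.002, 0.919]
contact_force: [-3.2, -6.2, -0.0]
grip_width: 11.8
```

```bash
python3 s.py
```

```text
pos u,n -1.2079611433885953 2.9551635799965505 f u,n -6.723097849929883 1.691761982361367 fz -0.0379305483425022 mom [-1.175  0.762  0.042] rel yaw -24.12288820839592 [-3.14111599e+00  1.67164718e-03  9.19389041e-01]
```

Call:
servo_tool(
  angular=[
    [0,0,-3],
    [0,0,-6],
    [0,0,-9],
    [0,0,-12],
    [0,0,-12],
  ],
  slide=[
    [0,0,0],
    [0,0,0],
    [0,0,0],
    [0,0,0],
    [0,0,0],
  ],
  grip=[-0.9,-0.9,-0.9,-0.9,-0.9],
)

```text
time: 16.0
tool_pos: [553.8, -167.3, 1.3]
tcp_rot: [-3.141, 0.002, 0.709]
contact_force: [-4.4, -5.5, 0.6]
grip_width: 11.6
```

```bash
python3 s.py
```

```text
pos u,n -1.0488683813171926 2.9509545514829703 f u,n -6.343162730722052 3.0052094259526516 fz 0.5530055639573016 mom [-1.069  0.741 -0.007] rel yaw -36.183700976133494 [-3.14134692e+00  1.53303735e-03  7.08888148e-01]
```

Call:
servo_tool(
  angular=[
    [0,0,-4],
    [0,0,-8],
    [0,0,-12],
    [0,0,-16],
    [0,0,-20],
    [0,0,-20],
  ],
  slide=[
    [0,0,0],
    [0,0,0],
    [0,0,0],
    [0,0,0],
    [0,0,0],
    [0,0,0],
  ],
  grip=[-0.9,-0.9,-0.9,-0.9,-0.9,-0.9],
)

```text
time: 16.5
tool_pos: [553.9, -166.9, 1.3]
tcp_rot: [-3.141, 0.001, 0.36]
contact_force: [-4.0, -3.6, 0.5]
grip_width: 11.7
```

```bash
python3 s.py
```

```text
pos u,n -0.5511653781582352 2.951780213425402 f u,n -4.432853980380811 3.0389684738945903 fz 0.4659477174518618 mom [-0.714  0.684  0.013] rel yaw -56.170141358605015 [-3.14130891e+00  1.17573186e-03  3.60058958e-01]
```

Call:
servo_tool(
  angular=[
    [0,0,-4],
    [0,0,-8],
    [0,0,-12],
    [0,0,-16],
    [0,0,-20],
    [0,0,-20],
  ],
  slide=[
    [0,0,0],
    [0,0,0],
    [0,0,0],
    [0,0,0],
    [0,0,0],
    [0,0,0],
  ],
  grip=[-0.9,-0.9,-0.9,-0.9,-0.9,-0.9],
)

```text
time: 17.0
tool_pos: [554.8, -166.2, 1.2]
tcp_rot: [-3.141, -0.001, 0.013]
contact_force: [-1.0, 0.7, -0.5]
grip_width: 11.8
```

```bash
python3 s.py
```

```text
pos u,n 0.31588845935308224 2.2241128171664664 f u,n 0.4122716639806123 1.0916367997966117 fz -0.45005100806461495 mom [ 0.012  0.17  -0.047] rel yaw -76.07575203602893 [-3.14093150e+00 -5.15289753e-04  1.26405116e-02]
```

Force dropped off; finishing the last 14°.

Call:
servo_tool(
  angular=[
    [0,0,-3.5],
    [0,0,-7],
    [0,0,-10.5],
    [0,0,-14],
    [0,0,-14],
    [0,0,-14],
  ],
  slide=[
    [0,0,0],
    [0,0,0],
    [0,0,0],
    [0,0,0],
    [0,0,0],
    [0,0,0],
  ],
  grip=[-0.9,-0.9,-0.9,-0.9,-0.9,-0.9],
)

```text
time: 17.5
tool_pos: [555.0, -166.4, 1.2]
tcp_rot: [-3.141, -0.001, -0.227]
contact_force: [0.3, 1.4, -0.2]
grip_width: 11.5
```

```bash
python3 s.py
python3 - <<'E'
from plant import bot
from h import *
c=bot.capture("side"); np.savez("side11.npz",**c); 
cv2.imwrite("pics/a11.png",cv2.resize(c["img"][150:250,260:360],None,fx=6,fy=6,interpolation=cv2.INTER_CUBIC))
E
```

```text
pos u,n 0.1835346926961656 2.032552805272015 f u,n 1.4404716066018015 0.008298585670991383 fz -0.19734640202116877 mom [ 0.138 -0.062  0.048] rel yaw -89.7979772547087 [-3.14115035e+00 -6.24949561e-04 -2.26857499e-01]
```

View pics/a11.png

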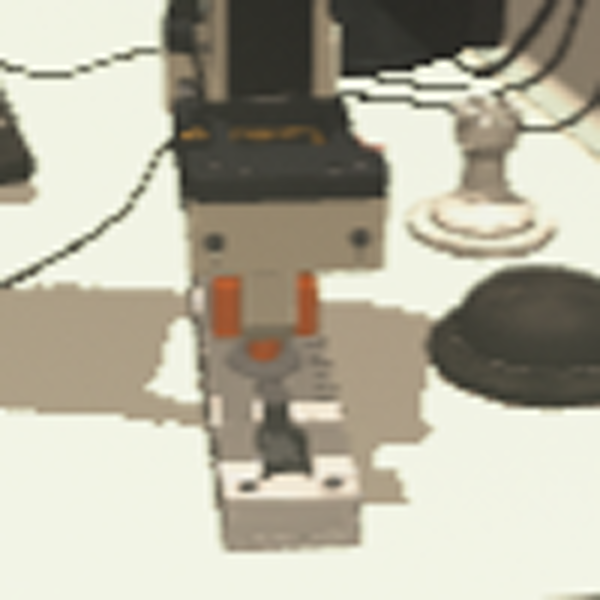

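Call:
servo_tool(
  angular=[
    [0,0,0],
    [0,0,0],
    [0,0,0],
    [0,0,0],
    [0,0,0],
    [0,0,0],
  ],
  slide=[
    [0,0,0],
    [0,0,0],
    [0,0,0],
    [0,0,0],
    [0,0,0],
    [0,0,0],
  ],
  grip=[-0.6,-0.4,-0.2,0,0,0],
)

```text
time: 18.05
tool_pos: [554.5, -166.7, 1.1]
tcp_rot: [3.142, 0.0, -0.231]
contact_force: [0.9, -0.2, 0.7]
grip_width: 44.6
```

Call:
servo_tool(
  angular=[
    [0,0,0],
    [0,0,0],
    [0,0,0],
    [0,0,0],
    [0,0,0],
    [0,0,0],
    [0,0,0],
    [0,0,0],
    [0,0,0],
    [0,0,0],
  ],
  slide=[
    [0,0,5],
    [0,0,12],
    [0,0,20],
    [0,0,30],
    [0,0,45],
    [0,0,65],
    [0,0,90],
    [0,0,120],
    [0,0,150],
    [0,0,150],
  ],
  grip=[0,0,0,0,0,0,0,0,0,0],
)

```text
time: 18.88
tool_pos: [557.9, -168.1, 158.9]
tcp_rot: [3.139, -0.012, -0.231]
contact_force: [0.7, 0.5, 1.2]
grip_width: 45.7
```

Call:
servo_tool(
  angular=[
    [0,0,0],
    [0,0,0],
    [0,0,0],
    [0,0,0],
    [0,0,0],
    [0,0,0],
    [0,0,0],
    [0,0,0],
    [0,0,0],
    [0,0,0],
  ],
  slide=[
    [-10,-30,0],
    [-30,-60,0],
    [-50,-90,0],
    [-70,-120,0],
    [-90,-150,0],
    [-110,-180,0],
    [-130,-210,0],
    [-150,-230,0],
    [-150,-230,0],
    [-150,-230,0],
  ],
  grip=[0,0,0,0,0,0,0,0,0,0],
)

```text
time: 19.72
tool_pos: [403.6, -397.7, 151.7]
tcp_rot: [3.141, -0.0, -0.234]
contact_force: [0.0, -0.0, 0.0]
grip_width: 46.1
```

Run:
```python
from plant import bot
from h import *
c=bot.capture("side"); np.savez("side12.npz",**c); t=bot.capture("top"); np.savez("top12.npz",**t)
a=cv2.resize(c["img"][150:250,260:360],None,fx=4,fy=4,interpolation=cv2.INTER_CUBIC)
b=cv2.resize(t["img"][150:250,225:325],None,fx=4,fy=4,interpolation=cv2.INTER_CUBIC); cv2.imwrite("pics/a12.png",np.hstack([a,b]))
hsv=cv2.cvtColor(t["img"],cv2.COLOR_BGR2HSV); m=cv2.inRange(hsv,(3,90,60),(20,255,255)); m[:,:225]=0;m[:,340:]=0;m[:160]=0;m[235:]=0
ys,xs=np.where(m>0); B=onz(t,cv2.boxPoints(cv2.minAreaRect(np.c_[xs,ys].astype(np.float32))),63.5)[:,:2]
an=np.radians(76.8);u=np.array([np.cos(an),np.sin(an)]);n=np.array([-u[1],u[0]]);C=[556.9,-167]
print(len(xs),np.c_[(B-C)@u,(B-C)@n].round(1),((B-C)@u).mean(),((B-C)@n).mean())
W=cloud(t); w=W[m>0]; print("z",np.percentile(w[:,2],[5,50,95]))
```

```text
75 [[  4.1  22.4]
 [  4.9 -17.5]
 [ -5.4 -17.6]
 [ -6.2  22.3]] -0.6741532590628616 2.3920722656389595
z [62.08442882 65.02502621 68.60346626]
```

View pics/a12.png

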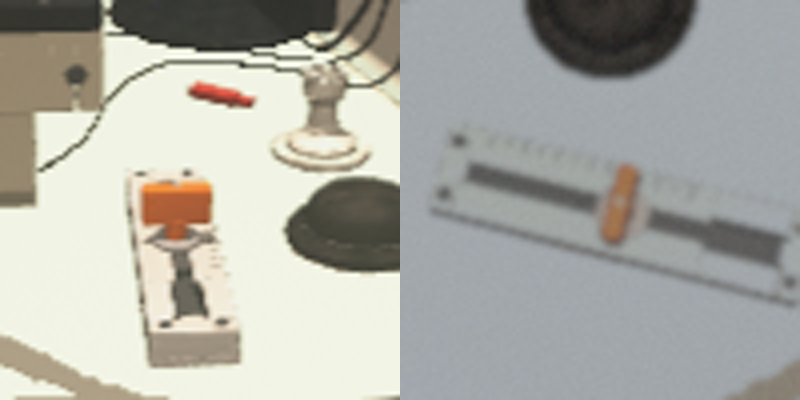

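```bash
python3 -c "
from plant import bot
print(bot.close_job())"
```

```text
the job is handed in; nothing more can be done
None
```

The middle-sized bolt is standing locked in the rail, handle square across the slot, and the job is handed in. It took about 20 s of the 56 s allowed; no verdict was reported.

**What I did:** I lifted the bolt out of the stand and lowered it through the entry window with no contact felt. I slid it about 71 mm along the slot until the stop pushed back with 6–7 N, roughly 4 mm of yield. There I made a quarter turn of −90° by measured yaw. The along-slot force fell to near zero over the last 30°. I then let go and moved the arm clear.

**Last checks, from both cameras:**
- **Position:** the bolt stands flange down, its axis about 1 mm short of rail_mid.
- **Handle:** it is square across the slot within about 2°. Its top is at about 64–65 mm, against 63.5 mm expected.
- **Forces:** the largest readings between the looks were about 7 N on the wrist, well under the 25 N limit.
- **Bystanders:** I did not measure their positions again afterwards. The dome and the rook look undisturbed in the last pictures; I did not check the mouse and caliper there.

**What disagreed:**
- **TCP height:** the reported TCP lies about 38 mm below the fingertips the camera sees. I grasped by the picture and the finger width (11.9 mm).
- **Sideways offset:** the bolt sits about 2 mm to one side of my estimate of the slot's middle, within the 6 mm tolerance. Early in the turn the rail pushed sideways with about 4 N, and I shifted the arm to follow it.

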